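# Make up a collection kit and an examination kit

### The job

Make up the two kits from the stock on the bench: the blue tray gets the red-capped bottle, the yellow-capped sample tube and the orange marker; the white tray gets the blue-capped bottle and the tweezers. Stand each bottle upright in its tray's round seat, lay the tube down in the wide middle channel and the marker or tweezers down in the narrow outer channel. Leave the black marker and the green-capped bottle where they are.

Things in the scene. Friction and masses are not known exactly. Their poses are not given: they have to be found in the camera images.
- tray_blue: dark blue fixed kit tray, 162 (x) x 150 mm (y); origin: centre of underside. Floor 4 mm, rim 18 mm above bench, inside length 156 mm. From -y to +y: round bottle seat at x 0, y -42 mm (42 mm wide at floor, flaring to 54 mm at its mouth 17 mm above bench); wide channel along x at y +11 mm; narrow channel along x at y +52 mm (channel sizes: see white tray)
- tray_white: off-white fixed kit tray, same moulding, sizes and axes as the blue one. Each channel is kept by outward-leaning cheeks in two cross ribs, 14 mm long and up to 17 mm above bench, at x -42 and +42 mm; the middle 70 mm between them is open for fingers. Wide channel 25 mm between cheeks at floor, 39 mm at their tops; narrow channel 18 and 32 mm. A dark liner marks each place
- bottle_red: amber glass bottle with a red screw cap, 34 mm across, 62 mm high (body to 52 mm, then the cap 22 mm across); stands upright; origin at the centre of its underside, z up; 30 to 55 g
- bottle_blue: amber glass bottle with a blue screw cap, 34 mm across, 62 mm high (body to 52 mm, then the cap 22 mm across); stands upright; origin at the centre of its underside, z up; 30 to 55 g
- tube: sample tube with a yellow cap and a white label, 107 mm long and 18 mm across at the cap (taken as 18 mm wide and high all along), lying; it does not roll; origin at the middle of its length on its underside, y along its length; about 20 g
- marker_orange: marker with an orange body and a white cap, 138 mm long, 11 mm wide, 12 mm high, lying; it does not roll; origin at the middle of its length on its underside, x along its length
- tweezers: steel tweezers, 133 mm long, up to 15 mm wide and 9 mm high, lying flat; origin at the middle of its length on its underside, x along its length; 20 g
- marker_black: all-black marker, 138 mm long, 11 mm wide, 12 mm high, lying; it does not roll; origin at the middle of its length on its underside, x along its length. It belongs to neither kit
- bottle_buffer: white plastic bottle with a green cap, 51 mm across, 98 mm high, upright; origin at the centre of its underside. It belongs to neither kit
There are look-alikes about, which are no part of the job. What is shaped like the bottle_blue but pink is not meant.

How it is judged (in metres and radians):
At the end, for the whole second after the job is handed in: Bottles upright (0.12 rad) on the floor of their tray's seat within 10 mm of its centre; tube, marker, tweezers on the floor of their channel: 10 mm sideways, 0.2 rad, lengthwise 26, 13, 15 mm. All at rest. Black marker and green-capped bottle moved less than 30 mm (x of bottle_red in the frame of tray_blue between -0.01 and 0.01 m and y of bottle_red in the frame of tray_blue between -0.052 and -0.032 m and z of bottle_red in the frame of tray_blue between 0 and 0.008 m and linear speed of each of bottle_red, tube, marker_orange, bottle_blue, tweezers below 0.02 m/s and angle between each of bottle_red, bottle_blue's own z axis and vertical below 0.12 rad and x of tube in the frame of tray_blue between -0.026 and 0.026 m and y of tube in the frame of tray_blue between 0.001 and 0.021 m and z of tube in the frame of tray_blue between 0 and 0.011 m and angle between the y axis of tube and the x axis of tray_blue, either way round below 0.2 rad and x of marker_orange in the frame of tray_blue between -0.013 and 0.013 m and y of marker_orange in the frame of tray_blue between 0.042 and 0.062 m and z of marker_orange in the frame of tray_blue between 0 and 0.011 m and angle between the x axis of marker_orange and the x axis of tray_blue, either way round below 0.2 rad and x of bottle_blue in the frame of tray_white between -0.01 and 0.01 m and y of bottle_blue in the frame of tray_white between -0.052 and -0.032 m and z of bottle_blue in the frame of tray_white between 0 and 0.008 m and x of tweezers in the frame of tray_white between -0.015 and 0.015 m and y of tweezers in the frame of tray_white between 0.042 and 0.062 m and z of tweezers in the frame of tray_white between 0 and 0.011 m and angle between the x axis of tweezers and the x axis of tray_white, either way round below 0.2 rad and distance of each of marker_black, bottle_buffer from where it was at the start of the episode below 0.03 m); the robot touches nothing.
It fails at once if the black marker is moved more than 30 mm (distance of marker_black from where it was at the start of the episode above 0.03 m).
It fails at once if the green-capped bottle is moved more than 30 mm (distance of bottle_buffer from where it was at the start of the episode above 0.03 m).
It also fails if it takes over 122 s, if anything falls off the work surface, if the arm or the gripper's body presses on something with over 40 N, if the wrist force passes 120 N, or if a joint passes its speed limit or range.

### The arm

A 6-joint arm with a two-finger parallel gripper is mounted at the origin on the work surface; the furniture and walls round the work are solid. World frame = base frame: x ahead of the robot, y to its left, z up, the work surface at z = 0. Lengths are in m, angles in degrees, forces in N, time in s.
With the tool pointing down it reaches from about 0.325 to 0.75 m from the base axis. Payload 7.6 kg.
Tool frame: the origin (TCP) lies midway between the tips of the shut fingers; the grasp point (between the pads) lies 19 mm behind it (ctrl.tcp_to_grasp is the distance from the TCP to the grasp point, in m); z points along the fingers, y is the line along which they close (so a half turn about z gives the same grasp; the last joint's range is limited). The gripper opens to 85 mm and grips with 20 to 120 N. Pads are 22 mm wide; open, the fingers measure 114 mm over their backs; the gripper's body (76 mm by 85 mm) begins 54 mm behind the grasp point. The pads swing forward as they close: fully open they stand 13 mm farther back than shut.
Start: joints at [64.154, 2.991, 80.254, -0, 96.75, -4.028], TCP at [0.195, 0.487, 0.231] pointing down, gripper open.
Joint ranges: [-166.34, 166.34], [-52.06, 124.39], [6.96, 135.62], [-60.46, 240.46], [14.63, 156.25], [-167.68, 167.68]. Speed limits (degrees/s): [147.25, 147.25, 172.46, 180, 180, 180].

### API

Orientations are given as [roll, pitch, yaw] about the fixed x, y, z axes, in that order (R = Rz(yaw) Ry(pitch) Rx(roll)).
In Python, from workcell import monitor, vision, ctrl gives the robot as it stands. The module is installed in compiled form; this text tells all that it offers.
- The arm moves only by the tool servo_tool, never from a script. Its argument "targets" is a list of rows, each an object of numbers: "ax", "ay", "az": the turn, a rotation vector about the tool's x, y, z scaled (see below); "x", "y", "z": the shift along the tool's x, y, z scaled (see below); "jaw": the opening, from 0 (shut) to 1 (fully open). A call has 1 to 12 rows; each row shifts and turns the commanded pose from where the row before left it, along the tool's axes as they then stand; what a row does not reach is not made up. The controller multiplies each number of a shift by 1 m and each number of a turn by 120 degrees. A row lasts 1/8 s, in which the tool goes at most 62.5 mm and 10.7 degrees, less where a joint would pass 70% of its speed; a pose out of reach is approached as far as the arm can. A call with a number of a shift or a turn outside -1 to 1 is refused whole. A call with a gripper value outside its range is refused whole. The fingers move at their own pace and stop on an object; the grip force is fixed at half the most. Time passes only in rows, so rows that do not move let the fingers close. It gives the time, the measured TCP pose, the force, the opening and the grip force at its end, in the units of the state.
- monitor.state(): the state, without advancing time (a new reading comes with each control period).
- vision.snapshot(name): name is "side" or "top" or "wrist"; returns a dict with "pixels" (400x640x3 uint8, red, green, blue), "fx", "fy", "cx", "cy" (pixels), "extrinsics" (4x4, takes a point from camera to world coordinates). Camera axes: x right, y down, z forward; pixel columns grow to the right and rows downward; lengths in m; the calibration is good to about 2 mm. A picture is of the moment at which its call begins. There is no depth.
- ctrl.finish_job(): hands the job in; it is judged then, once.
The state is a dict: "clock": time; "joint_pos": joint angles; "qvel": joint speeds; "tau": joint torques, N m; "position": TCP position; "tool_rot": TCP orientation; "force": force on the tool from outside, world axes, zero at the start; "wrist_torque": the same for the moment, N m; "opening": finger opening in m; "grasp_force": force on a finger pad.
Only numpy, scipy, OpenCV 4.12 (cv2) and the standard library are available. Lean on these libraries where they do the work, as an engineer would, in place of code of your own. Each camera call takes 0.05 s, during which the arm holds its last target. There are 200 camera calls.

## Working session

There is one attempt and no reset: what is moved stays moved. The work goes in short steps, Python scripts to look and compute and a tool call to move; the robot and the scene stay as the last step left them, time stands still between calls to the robot, and variables do not carry over. Pictures are saved under pics/ and viewed, at most 17 in all, crops included, and the job is handed in when it is done.

Besides the shell and the picture viewer there is one more tool, called as name([rows], argument=value, ...), one row to a line, values as JSON. servo_tool: Moves the arm, as the interface text tells. Its arguments: {"type":"object","properties":{"targets":{"type":"array"}},"required":["targets"]}

```bash
mkdir -p pics; cat > h.py <<'E'
import numpy as np, cv2, json
from workcell import monitor, vision, ctrl
def snap(name, fn):
    s=vision.snapshot(name); cv2.imwrite(f'pics/{fn}.png', s['pixels'][:,:,::-1])
    np.savez(f'pics/{fn}.npz', **{k:np.array(v) for k,v in s.items()}); return s
def load(fn): return dict(np.load(f'pics/{fn}.npz'))
def p2w(s,u,v,z):
    d=np.array([(u-s['cx'])/s['fx'],(v-s['cy'])/s['fy'],1.]); E=s['extrinsics']
    d=E[:3,:3]@d; o=E[:3,3]; return o+d*(z-o[2])/d[2]
def w2p(s,p):
    E=s['extrinsics']; c=E[:3,:3].T@(np.array(p)-E[:3,3]); return s['fx']*c[0]/c[2]+s['cx'], s['fy']*c[1]/c[2]+s['cy']
E
python3 - <<'E'
from h import *
for n in ('top','side'):
    s=snap(n,n+'0'); print(n,s['fx'],s['cx'],s['cy'],np.round(s['extrinsics'],3).tolist())
print(monitor.state(), ctrl.tcp_to_grasp)
E
```

```text
top 394.1710219987547 316.99320300816584 193.69122426224598 [[0.003, -0.981, 0.194, 0.312], [-1.0, -0.003, -0.002, -0.024], [0.003, -0.194, -0.981, 1.021], [0.0, 0.0, 0.0, 1.0]]
side 398.8918684828495 314.44847120779735 199.06619806750854 [[0.994, -0.032, 0.101, 0.435], [-0.104, -0.487, 0.867, -0.74], [0.021, -0.873, -0.487, 0.469], [0.0, 0.0, 0.0, 1.0]]
{'clock': 0.1, 'joint_pos': array([ 6.41543518e+01,  3.02409759e+00,  8.03066111e+01, -8.11122209e-05,
        9.67487546e+01, -4.02844780e+00]), 'qvel': array([-0.02350944, -0.07983298, -0.16180904, -0.16814947, -0.09441268,
        0.04099779]), 'tau': array([ 1.09235636e-03, -3.82579279e+01, -3.60988963e+01, -7.65486243e-05,
        4.71299660e-03, -1.80654672e-05]), 'position': array([0.19498407, 0.48716735, 0.2305574 ]), 'tool_rot': array([-1.79920727e+02, -5.50206401e-03,  1.58182786e+02]), 'force': array([-0.06047423, -0.21869429,  0.6649338 ]), 'wrist_torque': array([ 0.02007369, -0.03205023,  0.02633307]), 'grasp_force': 0.0, 'opening': 0.08536480073154167} 0.0187
```

View pics/top0.png

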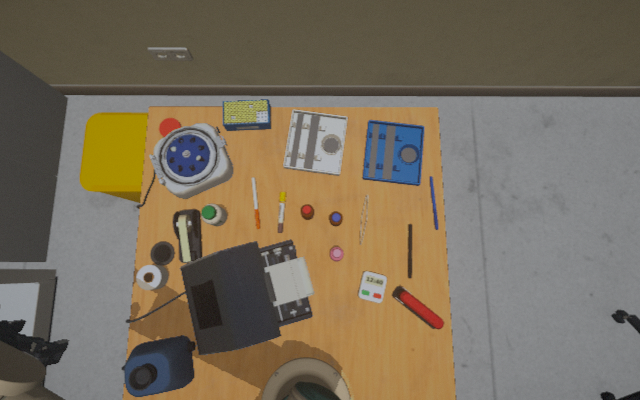

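View pics/side0.png

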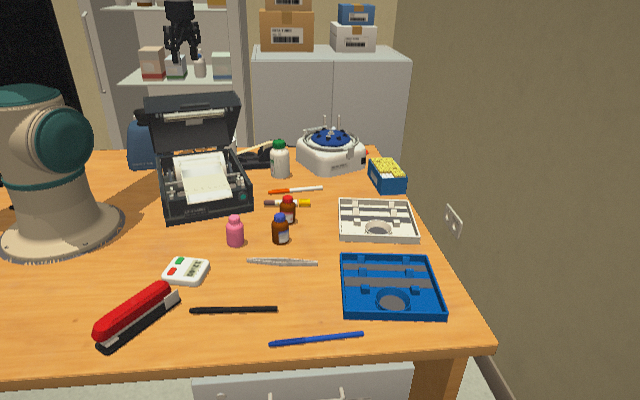

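The top view shows the blue tray at (394,152), the white tray at (316,142), red cap (307,212), blue cap (336,218), pink look-alike (337,254), tube (282,211), orange marker (256,203), tweezers (364,219) and black marker (410,250). The blue pen at (434,203) and the green-capped bottle at (212,214) are also there.

```bash
python3 - <<'E'
from h import *
s=load('top0'); im=s['pixels'].astype(np.uint8); hsv=cv2.cvtColor(im,cv2.COLOR_RGB2HSV)
c=im[90:300,190:450]; cv2.imwrite('pics/crop0.png',cv2.resize(c[:,:,::-1],None,fx=2.85,fy=2.85,interpolation=cv2.INTER_CUBIC)[:600,:800])
def blob(name,m,box,z):
    u0,v0,u1,v1=box; mm=np.zeros_like(m); mm[v0:v1,u0:u1]=m[v0:v1,u0:u1]
    n,l,st,_=cv2.connectedComponentsWithStats(mm.astype(np.uint8)); k=1+np.argmax(st[1:,4]); v,u=np.nonzero(l==k)
    P=np.array([p2w(s,a,b,z)[:2] for a,b in zip(u,v)]); r=cv2.minAreaRect(P.astype(np.float32)*1000)
    w,V=np.linalg.eigh(np.cov(P.T)); d=V[:,1]; print(name,len(u),'px',u.mean().round(1),v.mean().round(1),'mean',P.mean(0).round(4),'rect',np.round(r[0],1),np.round(r[1],1),'axis',np.degrees(np.arctan2(d[1],d[0])).round(1))
H,S,V=[hsv[:,:,i].astype(int) for i in range(3)]
red=((H<6)|(H>172))&(S>150); blue=(H>105)&(H<130)&(S>100)
blob('traypx blue',(H>95)&(H<125)&(S>120),(355,110,430,195),.018)
blob('white tray',(S<60)&(V>120),(278,105,352,178),.018)
blob('redcap',red,(295,200,318,225),.060)
blob('bluecap',blue,(325,207,347,230),.060)
blob('black',V<70,(400,220,418,282),.01)
# tube, marker: non-wood
for n,b,z in (('marker',(248,172,266,232),.008),('tube',(273,186,292,236),.01),('tw',(354,190,374,248),.006)):
    w=im.astype(int); bg=np.median(w[b[1]:b[3],b[0]:b[2]].reshape(-1,3),0); m=np.abs(w-bg).sum(2)>55; blob(n,m,b,z)
for n in('side','top'):
  pass
E
```

```text
traypx blue 2045 px 396.9 152.7 mean [ 0.6229 -0.2371] rect [ 625.2 -228. ] [149.1 162.1] axis 170.9
white tray 2394 px 317.1 142.6 mean [ 0.65   -0.0255] rect [653.5 -20.9] [151.8 164.6] axis 167.9
redcap 57 px 306.4 209.3 mean [4.632e-01 3.000e-04] rect [4.628e+02 2.000e-01] [17.5 17.3] axis 132.7
bluecap 45 px 335.6 216.8 mean [ 0.4448 -0.0716] rect [445.  -71.8] [15.6 17.6] axis 127.7
black 108 px 409.5 251.4 mean [ 0.3641 -0.2613] rect [ 365.6 -260.2] [  5.  131.3] axis 177.4
marker 210 px 255.6 203.4 mean [0.4868 0.1344] rect [489.9 134.5] [136.8  12.2] axis -171.6
tube 169 px 280.9 217.7 mean [0.4491 0.0675] rect [449.7  67.1] [16.1 76. ] axis 177.9
tw 10 px 359.4 233.3 mean [ 0.4097 -0.1352] rect [ 407.9 -136.7] [ 5.2 15.5] axis 169.3
```

View pics/crop0.png

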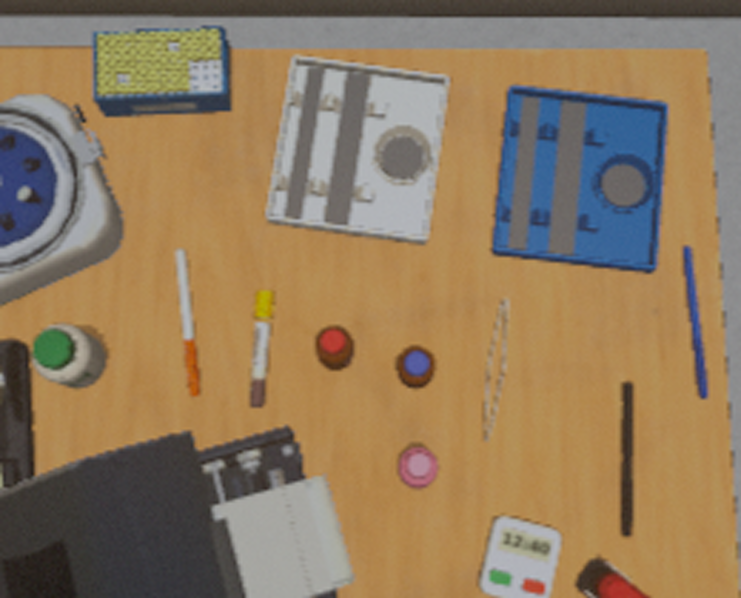

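```bash
python3 - <<'E'
from h import *
from scipy.optimize import least_squares
t=load('top0'); s=load('side0')
def tri(a,b):
    r=least_squares(lambda p:np.r_[np.array(w2p(t,p))-a,np.array(w2p(s,p))-b],[.4,.1,.1]); return r.x.round(3),r.fun.round(1)
print('lid corner',tri((185,265),(240,95)), tri((274,243),(240,95)))
print('green cap',tri((209,212),(279,143)),'red',tri((306,210),(288,199)))
for n,a in dict(buf=(209,212,.098),wlin=(331,145,.004),blin=(409,154,.004),cent=(188,150,.15),pink=(336,253,.06)).items(): print(n,p2w(t,*a).round(3))
E
```

```text
lid corner (array([0.34 , 0.244, 0.21 ]), array([-0.8, -7.5, -8.8,  1.4])) (array([0.371, 0.058, 0.261]), array([-0.2, -2.4, -2.4,  0.4]))
green cap (array([0.452, 0.231, 0.092]), array([-0. , -0.3, -0.4,  0.1])) red (array([0.464, 0.002, 0.054]), array([-0. , -0.6, -0.5,  0.1]))
buf [0.45  0.23  0.098]
wlin [ 0.648 -0.063  0.004]
blin [ 0.623 -0.273  0.004]
cent [0.586 0.272 0.15 ]
pink [ 0.357 -0.072  0.06 ]
```

servo_tool([
  {"z": -0.06, "az": -0.06},
  {"z": -0.06, "az": -0.06},
  {"z": -0.05, "az": -0.0618},
])

```text
invalid input
```

servo_tool([
  {"ax": 0, "ay": 0, "az": -0.06, "x": 0, "y": 0, "z": -0.06, "jaw": 1},
  {"ax": 0, "ay": 0, "az": -0.06, "x": 0, "y": 0, "z": -0.06, "jaw": 1},
  {"ax": 0, "ay": 0, "az": -0.0618, "x": 0, "y": 0, "z": -0.05, "jaw": 1},
])

```text
clock: 0.48
position: [0.195, 0.4872, 0.4036]
tool_rot: [179.9, 0.0, -179.8]
force: [0.4, 1.0, 0.2]
opening: 0.0855
grasp_force: 0.0
```

servo_tool([
  {"ax": 0, "ay": 0, "az": 0, "x": -0.027, "y": -0.05, "z": 0, "jaw": 1},
  {"ax": 0, "ay": 0, "az": 0, "x": -0.027, "y": -0.05, "z": 0, "jaw": 1},
  {"ax": 0, "ay": 0, "az": 0, "x": -0.027, "y": -0.05, "z": 0, "jaw": 1},
  {"ax": 0, "ay": 0, "az": 0, "x": -0.027, "y": -0.05, "z": 0, "jaw": 1},
  {"ax": 0, "ay": 0, "az": 0, "x": -0.027, "y": -0.05, "z": 0, "jaw": 0.7},
  {"ax": 0, "ay": 0, "az": 0, "x": -0.027, "y": -0.05, "z": 0, "jaw": 0.7},
  {"ax": 0, "ay": 0, "az": 0, "x": -0.027, "y": -0.05, "z": 0, "jaw": 0.7},
  {"ax": 0, "ay": 0, "az": 0, "x": -0.027, "y": -0.05, "z": 0, "jaw": 0.7},
  {"ax": 0, "ay": 0, "az": 0, "x": -0.027, "y": -0.05, "z": 0, "jaw": 0.7},
  {"ax": 0, "ay": 0, "az": 0, "x": 0, "y": 0, "z": 0, "jaw": 0.7},
])

```text
clock: 1.72
position: [0.439, 0.0345, 0.3999]
tool_rot: [-180.0, -0.2, 179.7]
force: [0.1, -0.2, -0.2]
opening: 0.0601
grasp_force: 0.0
```

```bash
python3 - <<'E'
from h import *
s=snap('wrist','w1'); print(np.round(s['extrinsics'],3).tolist(),s['fx']); print(monitor.state()['joint_pos'].round(2),monitor.state()['position'],monitor.state()['opening'])
E
```

```text
[[0.007, 0.95, 0.313, 0.358], [1.0, -0.006, -0.002, 0.034], [-0.0, 0.313, -0.95, 0.542], [0.0, 0.0, 0.0, 1.0]] 293.32864909493276
[-1.1000e-01 -8.6200e+00  7.2220e+01  2.0000e-02  1.1651e+02 -8.9910e+01] [0.43842902 0.03611996 0.40042161] 0.05980300232943974
```

View pics/w1.png

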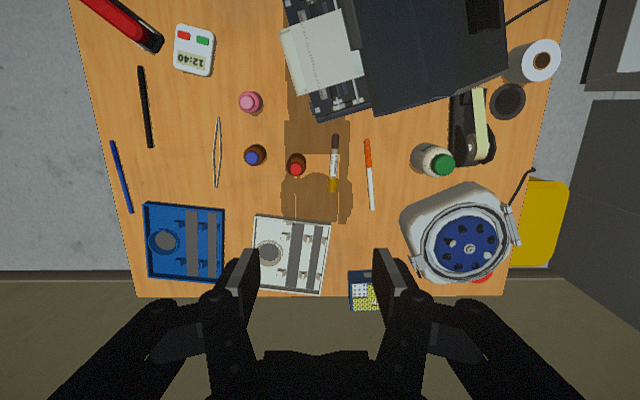

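The wrist view shows the tube at (334,163) with its yellow cap on the +x side, orange marker (370,175), tweezers (217,152), red cap (296,165), blue cap (253,157), blue tray (185,242) and white tray (290,253). The printer is well clear on the -x side.

```bash
cat > m.py <<'E'
from h import *
def ends(fn,boxes,z,S_=2):
    s=load(fn); im=s['pixels'].astype(int)
    out={}
    for n,(u0,v0,u1,v1,kind) in boxes.items():
        c=im[v0:v1,u0:u1]; 
        r,g,b=c[...,0],c[...,1],c[...,2]
        sat=c.max(2)-c.min(2)
        wood=(r-b>25)&(r>g)&(g>b)&((r-g)<1.2*(g-b))
        m={'gray':(sat<40)&(c.max(2)>90),'orange':(r-g>90)&(r>150),'yellow':(r>140)&(g>120)&(b<70)&(r-g<50),'white':(sat<45)&(c.max(2)>150),'red':(r>110)&(g<60)&(b<60),'blue':(b>r+30)&(b>g+20),'liner':(sat<18)&(c.max(2)<150)}[kind]
        nn,l,st,_=cv2.connectedComponentsWithStats(m.astype(np.uint8),connectivity=8)
        if nn<2: print(n,'none'); continue
        sel=(l==1+np.argmax(st[1:,4])) if kind!='gray' else m
        v,u=np.nonzero(sel); P=np.array([p2w(s,a+u0,b+v0,z[n])[:2] for a,b in zip(u,v)])
        w,V=np.linalg.eigh(np.cov(P.T)); d=V[:,1]; d=d*np.sign(d[0]); t=(P-P.mean(0))@d
        q=(P-P.mean(0))@V[:,0]
        rc=cv2.minAreaRect((P*1000).astype(np.float32))
        print(n,len(u),'mean',P.mean(0).round(4),'yaw',np.degrees(np.arctan2(d[1],d[0])).round(1),'len',np.ptp(t).round(3),'w',np.ptp(q).round(3),'mid',(P.mean(0)+d*(t.max()+t.min())/2).round(4),'rect',np.round(rc[0],1))
E
python3 - <<'E'
from m import *
z=dict(mo=.008,mw=.008,ty=.014,tw=.012,tz=.006,rc=.061,bc=.061,ws=.004,wn=.004,ww=.004,bs=.004,bn=.004,bw=.004)
print('wrist')
ends('w1',dict(mo=(358,132,380,172,'orange'),mw=(358,160,380,214,'white'),ty=(322,170,346,196,'yellow'),tw=(322,140,346,185,'white'),tz=(206,112,226,192,'gray'),rc=(286,150,308,178,'red'),bc=(243,145,266,170,'blue'),ws=(255,240,284,270,'liner'),wn=(308,220,336,294,'liner'),ww=(284,216,314,292,'liner'),bs=(146,225,181,260,'liner'),bw=(181,205,203,280,'liner'),bn=(203,205,222,280,'liner')),z)
print('top')
ends('top0',dict(mo=(246,200,268,234,'orange'),mw=(246,172,268,215,'white'),ty=(272,186,292,206,'yellow'),tw=(272,196,292,228,'white'),tz=(354,190,374,248,'gray'),ws=(316,130,348,162,'liner'),wn=(286,112,303,170,'liner'),ww=(303,112,320,172,'liner'),bs=(396,140,424,170,'liner'),bw=(382,120,398,185,'liner'),bn=(364,120,381,182,'liner')),z)
E
```

```text
wrist
mo 121 mean [0.4457 0.1279] yaw 7.8 len 0.051 w 0.008 mid [0.4452 0.1278] rect [445.2 127.7]
mw 188 mean [0.5131 0.1368] yaw 7.8 len 0.084 w 0.009 mid [0.5138 0.1369] rect [513.8 136.8]
ty 5 mean [0.49   0.0614] yaw 52.0 len 0.005 w 0.003 mid [0.4899 0.0612] rect [490.   61.2]
tw 111 mean [0.4635 0.0642] yaw -5.4 len 0.048 w 0.012 mid [0.4623 0.0643] rect [462.3  65.1]
tz 186 mean [ 0.4428 -0.1482] yaw -8.7 len 0.13 w 0.015 mid [ 0.4438 -0.1483] rect [ 443.7 -148.9]
rc 123 mean [ 0.4618 -0.0006] yaw -11.2 len 0.021 w 0.019 mid [ 0.4621 -0.0007] rect [ 4.622e+02 -4.000e-01]
bc 129 mean [ 0.4419 -0.0727] yaw -53.8 len 0.021 w 0.02 mid [ 0.4417 -0.0723] rect [441.6 -72.3]
ws 419 mean [ 0.6505 -0.0708] yaw -46.5 len 0.074 w 0.047 mid [ 0.6546 -0.075 ] rect [653.6 -74.9]
wn 588 mean [0.6628 0.0286] yaw -5.6 len 0.159 w 0.035 mid [0.6671 0.0282] rect [667.3  30.1]
ww 1145 mean [ 0.6686 -0.004 ] yaw -0.6 len 0.158 w 0.062 mid [ 0.6624 -0.004 ] rect [662.3  -4.7]
bs 263 mean [ 0.6194 -0.273 ] yaw 50.7 len 0.04 w 0.036 mid [ 0.6194 -0.2729] rect [ 618.9 -272.4]
bw 732 mean [ 0.6251 -0.2
[... 530 characters left out ...]
462.3  66.2]
tz 4 mean [ 0.4786 -0.1491] yaw -11.1 len 0.097 w 0.005 mid [ 0.4606 -0.1456] rect [ 460.7 -144.8]
ws 228 mean [ 0.6481 -0.0631] yaw 76.8 len 0.054 w 0.045 mid [ 0.6481 -0.0632] rect [647.4 -62.5]
wn 357 mean [0.6641 0.0304] yaw -7.0 len 0.155 w 0.028 mid [0.6656 0.0302] rect [665.6  30.9]
ww 538 mean [ 0.6635 -0.0101] yaw -5.2 len 0.158 w 0.056 mid [ 0.6617 -0.01  ] rect [662.8  -8.9]
bs 169 mean [ 0.6216 -0.2702] yaw -60.8 len 0.039 w 0.038 mid [ 0.6217 -0.2704] rect [ 621.9 -269.9]
bw 427 mean [ 0.6289 -0.2177] yaw -6.6 len 0.15 w 0.022 mid [ 0.63   -0.2178] rect [ 630.  -217.6]
bn 294 mean [ 0.6321 -0.1768] yaw -6.5 len 0.15 w 0.016 mid [ 0.6341 -0.177 ] rect [ 634.1 -176.5]
```

```bash
python3 - <<'E'
from h import *
def f(fn,boxes):
    s=load(fn); g=cv2.cvtColor(s['pixels'],cv2.COLOR_RGB2GRAY)
    for n,(u0,v0,u1,v1) in boxes.items():
        c=cv2.GaussianBlur(g[v0:v1,u0:u1],(3,3),0); th,m=cv2.threshold(c,0,1,cv2.THRESH_BINARY_INV+cv2.THRESH_OTSU)
        nn,l,st,_=cv2.connectedComponentsWithStats(m,connectivity=4); v,u=np.nonzero(l==1+np.argmax(st[1:,4]))
        P=np.array([p2w(s,a+u0,b+v0,.004)[:2] for a,b in zip(u,v)])*1000
        w,V=np.linalg.eigh(np.cov(P.T)); d=V[:,1]; r=cv2.minAreaRect(P.astype(np.float32))
        print(fn,n,th,len(u),P.mean(0).round(1),np.round(r[0],1),np.round(r[1],1),np.degrees(np.arctan(d[1]/d[0])).round(1))
f('w1',dict(ws=(255,241,283,268),ww=(287,222,312,288),wn=(311,224,332,290)))
f('top0',dict(ws=(319,134,344,157),wn=(289,116,304,164),ww=(305,118,319,166)))
E
```

```text
w1 ws 116.0 381 [650.7 -71.3] [652.1 -75.5] [40.9 63.5] -52.8
w1 ww 138.0 841 [648.  -10.5] [656.3  -2.9] [ 48.5 151.7] -8.7
w1 wn 125.0 421 [649.5  30.7] [662.3  27.7] [ 17.7 148.8] -6.0
top0 ws 143.0 282 [651.7 -62.9] [651.3 -62.4] [48.6 51.1] -14.8
top0 wn 138.0 327 [663.2  30. ] [663.7  31.3] [133.2  37.6] -7.4
top0 ww 137.0 420 [657.5 -10.5] [658.2 -10.6] [ 28.4 135.7] -7.5
```

servo_tool([
  {"ax": 0, "ay": 0, "az": 0, "x": -0.024, "y": -0.036, "z": 0.04, "jaw": 0.7},
  {"ax": 0, "ay": 0, "az": 0, "x": 0, "y": 0, "z": 0.06, "jaw": 0.7},
  {"ax": 0, "ay": 0, "az": 0, "x": 0, "y": 0, "z": 0.06, "jaw": 0.7},
  {"ax": 0, "ay": 0, "az": 0, "x": 0, "y": 0, "z": 0.06, "jaw": 0.7},
  {"ax": 0, "ay": 0, "az": 0, "x": 0, "y": 0, "z": 0.06, "jaw": 0.7},
  {"ax": 0, "ay": 0, "az": 0, "x": 0, "y": 0, "z": 0, "jaw": 0.7},
])

```text
clock: 2.52
position: [0.459, 0.0028, 0.1174]
tool_rot: [179.9, -0.5, -179.9]
force: [0.1, 0.8, -0.3]
opening: 0.0597
grasp_force: 0.0
```

```bash
python3 - <<'E'
from h import *
s=snap('wrist','w2'); st=monitor.state(); print(st['position'],st['tool_rot'],np.round(s['extrinsics'],3).tolist())
print('expect cap',w2p(s,(.4625,0,.061)))
E
```

```text
[0.46131113 0.00242393 0.12121016] [ 1.79973438e+02 -1.50745725e-01 -1.79917954e+02] [[-0.001, 0.952, 0.306, 0.379], [1.0, 0.0, 0.001, 0.002], [0.001, 0.306, -0.952, 0.26], [0.0, 0.0, 0.0, 1.0]]
expect cap (np.float64(312.9955913100525), np.float64(224.96802776198408))
```

View pics/w2.png

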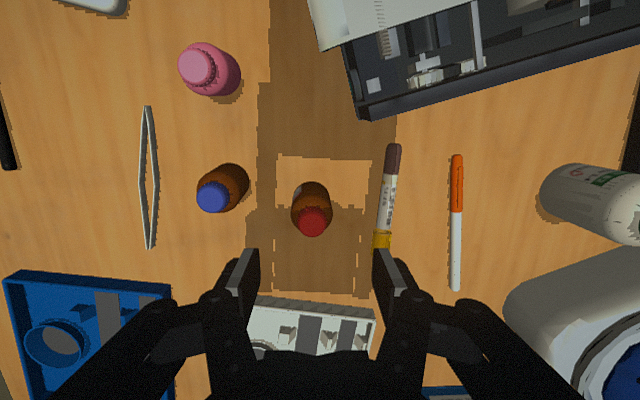

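The cap at (313,222) matches the prediction, and this nearer picture also serves to refine the others: marker ends (457,154)/(456,290), tube dark end (393,144), tweezers ends (148,105)/(150,248), blue cap (212,196).

```bash
python3 - <<'E'
from m import *
s=load('w2')
for n,a in dict(rc=(313,222,.061),bc=(212,196,.062),m1=(457,154,.01),m2=(456,290,.01),t1=(393,144,.015),t2=(383,232,.015),z1=(148,105,.005),z2=(150,248,.005),zl=(139,180,.005),zr=(159,180,.005)).items(): print(n,p2w(s,*a).round(4))
ends('w2',dict(mo=(446,150,470,215,'orange'),mw=(446,205,470,294,'white'),tw=(375,165,405,240,'white'),tz=(132,100,165,255,'gray'),rc=(296,200,330,240,'red'),bc=(190,175,235,218,'blue')),dict(mo=.009,mw=.009,tw=.014,tz=.005,rc=.06,bc=.06))
E
```

```text
rc [0.4602 0.     0.061 ]
bc [ 0.44   -0.0712  0.062 ]
m1 [0.4185 0.1225 0.01  ]
m2 [0.5536 0.1415 0.01  ]
t1 [0.4094 0.0659 0.015 ]
t2 [0.4887 0.0633 0.015 ]
z1 [ 0.3789 -0.1366  0.005 ]
z2 [ 0.51   -0.1576  0.005 ]
zl [ 0.4426 -0.1558  0.005 ]
zr [ 0.4426 -0.1379  0.005 ]
mo 450 mean [0.4452 0.1273] yaw 8.0 len 0.052 w 0.008 mid [0.4453 0.1273] rect [445.3 127.4]
mw 631 mean [0.5112 0.136 ] yaw 7.4 len 0.084 w 0.008 mid [0.5137 0.1363] rect [513.7 136.2]
tw 200 mean [0.4582 0.0665] yaw -6.9 len 0.051 w 0.007 mid [0.4609 0.0662] rect [460.9  66.4]
tz 596 mean [ 0.4424 -0.1492] yaw -8.7 len 0.133 w 0.015 mid [ 0.4453 -0.1497] rect [ 445.3 -149.5]
rc 438 mean [ 0.4626 -0.0012] yaw 87.9 len 0.018 w 0.017 mid [ 0.4626 -0.0014] rect [462.6  -1.5]
bc 705 mean [ 0.4419 -0.0725] yaw -25.8 len 0.024 w 0.022 mid [ 0.4414 -0.0723] rect [441.9 -72.2]
```

servo_tool([
  {"ax": 0, "ay": 0, "az": 0, "x": -0.001, "y": -0.002, "z": 0.05, "jaw": 0.7},
  {"ax": 0, "ay": 0, "az": 0, "x": 0, "y": 0, "z": 0.049, "jaw": 0.7},
  {"ax": 0, "ay": 0, "az": 0, "x": 0, "y": 0, "z": 0, "jaw": 0.7},
  {"ax": 0, "ay": 0, "az": 0, "x": 0, "y": 0, "z": 0, "jaw": 0.2},
  {"ax": 0, "ay": 0, "az": 0, "x": 0, "y": 0, "z": 0, "jaw": 0.2},
  {"ax": 0, "ay": 0, "az": 0, "x": 0, "y": 0, "z": 0, "jaw": 0.2},
  {"ax": 0, "ay": 0, "az": 0, "x": 0, "y": 0, "z": 0, "jaw": 0.2},
])

```text
clock: 3.45
position: [0.4658, -0.0007, 0.0265]
tool_rot: [-180.0, 0.4, -180.0]
force: [-2.1, 0.4, 8.9]
opening: 0.0314
grasp_force: 59.1
```

servo_tool([
  {"ax": 0, "ay": 0, "az": 0, "x": 0, "y": 0, "z": -0.03, "jaw": 0.2},
  {"ax": 0, "ay": 0, "az": 0, "x": 0, "y": 0, "z": -0.05, "jaw": 0.2},
  {"ax": 0, "ay": 0, "az": 0, "x": 0, "y": 0, "z": -0.05, "jaw": 0.2},
  {"ax": 0, "ay": 0, "az": 0, "x": -0.026, "y": -0.045, "z": 0, "jaw": 0.2},
  {"ax": 0, "ay": 0, "az": 0, "x": -0.026, "y": -0.045, "z": 0, "jaw": 0.2},
  {"ax": 0, "ay": 0, "az": 0, "x": -0.026, "y": -0.045, "z": 0, "jaw": 0.2},
  {"ax": 0, "ay": 0, "az": 0, "x": -0.026, "y": -0.045, "z": 0, "jaw": 0.2},
  {"ax": 0, "ay": 0, "az": 0, "x": -0.026, "y": -0.045, "z": 0, "jaw": 0.2},
  {"ax": 0, "ay": 0, "az": 0, "x": -0.026, "y": -0.045, "z": 0, "jaw": 0.2},
  {"ax": 0, "ay": 0, "az": 0, "x": 0, "y": 0, "z": 0, "jaw": 0.2},
  {"ax": 0, "ay": 0, "az": 0, "x": 0, "y": 0, "z": 0, "jaw": 0.2},
])

```text
clock: 4.82
position: [0.6194, -0.2704, 0.1541]
tool_rot: [-180.0, 0.1, -180.0]
force: [-0.3, 0.0, 0.0]
opening: 0.0315
grasp_force: 59.9
```

```bash
python3 - <<'E'
from h import *
s=snap('wrist','w3'); st=monitor.state(); print(st['position'],st['tool_rot'],st['opening'],st['grasp_force'])
print('seat',w2p(s,(.6207,-.2716,.004)))
E
```

```text
[ 0.61934675 -0.26989958  0.15427097] [-1.79960768e+02  1.22420237e-01 -1.79961475e+02] 0.03135393766047762 59.88522595333052
seat (np.float64(315.49645256087314), np.float64(186.24825856306686))
```

View pics/w3.png

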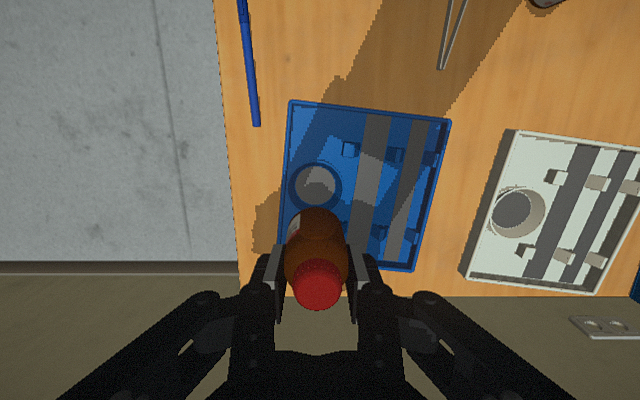

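The bottle is held upright, cap at (317,288). The blue seat liner is at (318,181), about 5 px from the prediction; the tray corners are at (290,101), (451,120) and (412,271), and the white seat is at (514,211).

```bash
python3 - <<'E'
from m import *
from scipy.optimize import least_squares
s=load('w3')
print('cap',p2w(s,317,289,.191).round(4),'seat liner',p2w(s,318,181,.004).round(4),'seat mouth',p2w(s,314,186,.017).round(4))
for n,c in dict(blue=[((290,101),(-81,-75)),((451,120),(-81,75)),((412,271),(81,75))],white=[((516,130),(-81,-75)),((460,277),(81,-75))]).items():
    f=lambda p:np.concatenate([np.array(w2p(s,(p[0]+(np.cos(p[2])*q[0]-np.sin(p[2])*q[1])/1e3,p[1]+(np.sin(p[2])*q[0]+np.cos(p[2])*q[1])/1e3,.018)))-u for u,q in c])
    r=least_squares(f,[.63,-.2,-.1]); x=r.x; R=np.array([[np.cos(x[2]),-np.sin(x[2])],[np.sin(x[2]),np.cos(x[2])]])
    print(n,x[:2].round(4),np.degrees(x[2]).round(1),r.fun.round(1),'seat',(x[:2]+R@[0,-.042]).round(4),'wide',(x[:2]+R@[0,.011]).round(4),'nar',(x[:2]+R@[0,.052]).round(4))
g=cv2.cvtColor(s['pixels'],cv2.COLOR_RGB2HSV); 
print(p2w(s,514,211,.004).round(4))
E
```

```text
cap [ 0.6124 -0.2707  0.191 ] seat liner [ 0.6151 -0.269   0.004 ] seat mouth [ 0.6168 -0.2731  0.017 ]
blue [ 0.6256 -0.2307] -6.7 [-1.6 -1.   0.8 -0.   0.9  1.9] seat [ 0.6207 -0.2724] wide [ 0.6269 -0.2198] nar [ 0.6317 -0.179 ]
white [ 0.6545 -0.0259] -9.7 [ 0.2 -1.  -0.2  1.4] seat [ 0.6475 -0.0673] wide [ 0.6564 -0.0151] nar [0.6633 0.0253]
[ 0.6482 -0.0608  0.004 ]
```

servo_tool([
  {"ax": 0, "ay": 0, "az": 0, "x": -0.0055, "y": -0.002, "z": 0.03, "jaw": 0.2},
  {"ax": 0, "ay": 0, "az": 0, "x": 0, "y": 0, "z": 0.04, "jaw": 0.2},
  {"ax": 0, "ay": 0, "az": 0, "x": 0, "y": 0, "z": 0.02, "jaw": 0.2},
  {"ax": 0, "ay": 0, "az": 0, "x": 0, "y": 0, "z": 0.015, "jaw": 0.2},
  {"ax": 0, "ay": 0, "az": 0, "x": 0, "y": 0, "z": 0.01, "jaw": 0.2},
  {"ax": 0, "ay": 0, "az": 0, "x": 0, "y": 0, "z": 0.006, "jaw": 0.2},
  {"ax": 0, "ay": 0, "az": 0, "x": 0, "y": 0, "z": 0, "jaw": 0.2},
  {"ax": 0, "ay": 0, "az": 0, "x": 0, "y": 0, "z": 0, "jaw": 0.2},
])

```text
clock: 5.88
position: [0.625, -0.2728, 0.0321]
tool_rot: [-180.0, 0.1, 180.0]
force: [0.4, 0.3, -0.9]
opening: 0.0312
grasp_force: 59.9
```

servo_tool([
  {"ax": 0, "ay": 0, "az": 0, "x": 0, "y": 0, "z": 0.002, "jaw": 0.2},
  {"ax": 0, "ay": 0, "az": 0, "x": 0, "y": 0, "z": 0, "jaw": 0.2},
  {"ax": 0, "ay": 0, "az": 0, "x": 0, "y": 0, "z": 0, "jaw": 0.6},
  {"ax": 0, "ay": 0, "az": 0, "x": 0, "y": 0, "z": 0, "jaw": 0.6},
  {"ax": 0, "ay": 0, "az": 0, "x": 0, "y": 0, "z": -0.02, "jaw": 0.6},
  {"ax": 0, "ay": 0, "az": 0, "x": 0, "y": 0, "z": -0.04, "jaw": 0.6},
  {"ax": 0, "ay": 0, "az": 0, "x": 0, "y": 0, "z": -0.06, "jaw": 0.6},
])

```text
clock: 6.75
position: [0.6238, -0.2722, 0.1499]
tool_rot: [179.9, -0.2, -180.0]
force: [1.9, -1.2, -0.0]
opening: 0.0514
grasp_force: 0.0
```

```bash
python3 - <<'E'
from m import *
s=snap('wrist','w4'); t=snap('top','t4'); d=snap('side','s4'); st=monitor.state(); print(st['position'],st['tool_rot'])
a=np.hstack([t['pixels'][90:250,230:450],d['pixels'][180:340,230:450]]); b=cv2.resize(a,None,fx=1.8,fy=1.8); c=cv2.resize(s['pixels'],None,fx=.48,fy=.48)
o=np.zeros((490,800,3),np.uint8); o[:288,:792]=b; o[290:482,:307]=c; cv2.imwrite('pics/mix4.png',o[:,:,::-1])
ends('w4',dict(rc=(270,150,380,330,'red')),dict(rc=.065))
E
```

```text
[ 0.62663271 -0.27357586  0.15651799] [-179.72176675    0.57015724 -179.99754598]
rc 469 mean [ 0.62   -0.2732] yaw 5.3 len 0.021 w 0.02 mid [ 0.6198 -0.2732] rect [ 619.8 -272.7]
```

View pics/mix4.png

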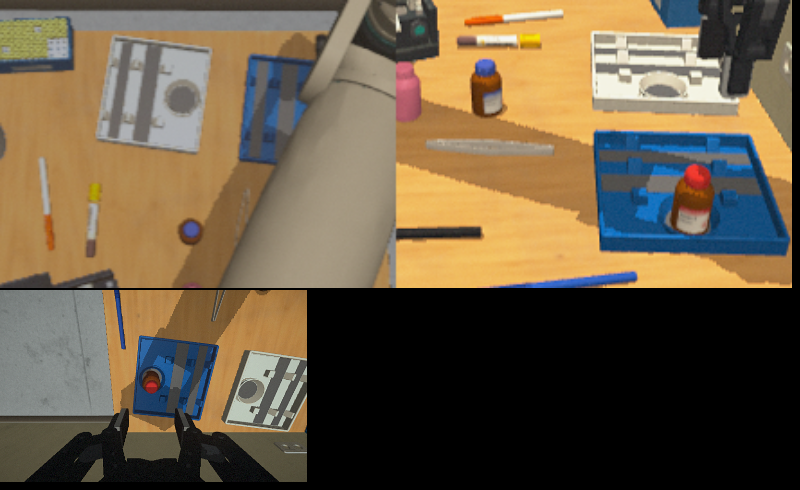

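The red bottle stands upright in its seat (side inset around (692,200)); the cap is at (0.620,-0.273). Next comes the blue bottle.

servo_tool([
  {"ax": 0, "ay": 0, "az": 0, "x": 0.0365, "y": 0.0402, "z": 0, "jaw": 0.7},
  {"ax": 0, "ay": 0, "az": 0, "x": 0.0365, "y": 0.0402, "z": 0, "jaw": 0.7},
  {"ax": 0, "ay": 0, "az": 0, "x": 0.0365, "y": 0.0402, "z": 0, "jaw": 0.7},
  {"ax": 0, "ay": 0, "az": 0, "x": 0.0365, "y": 0.0402, "z": 0, "jaw": 0.7},
  {"ax": 0, "ay": 0, "az": 0, "x": 0.0365, "y": 0.0402, "z": 0, "jaw": 0.7},
  {"ax": 0, "ay": 0, "az": 0, "x": 0, "y": 0, "z": 0.02, "jaw": 0.7},
  {"ax": 0, "ay": 0, "az": 0, "x": 0, "y": 0, "z": 0, "jaw": 0.7},
  {"ax": 0, "ay": 0, "az": 0, "x": 0, "y": 0, "z": 0, "jaw": 0.7},
])

```text
clock: 7.9
position: [0.4424, -0.0719, 0.1298]
tool_rot: [180.0, 0.0, 180.0]
force: [-0.7, -0.2, -0.3]
opening: 0.0597
grasp_force: 0.0
```

```bash
python3 - <<'E'
from m import *
s=snap('wrist','w5'); st=monitor.state(); print(st['position'],st['tool_rot'],w2p(s,(.442,-.072,.06)))
ends('w5',dict(bc=(250,170,380,260,'blue')),dict(bc=.06))
E
```

```text
[ 0.44257648 -0.07199969  0.12989966] [-1.79995157e+02  3.30382777e-02  1.79965207e+02] (np.float64(316.71375583820327), np.float64(212.7016735232739))
bc 578 mean [ 0.4414 -0.0737] yaw -0.7 len 0.022 w 0.021 mid [ 0.4412 -0.0736] rect [441.4 -73.4]
```

Down 0.108, close, lift, then on to the white seat at (0.6485,-0.064).

servo_tool([
  {"ax": 0, "ay": 0, "az": 0, "x": 0.001, "y": -0.0005, "z": 0.05, "jaw": 0.7},
  {"ax": 0, "ay": 0, "az": 0, "x": 0, "y": 0, "z": 0.04, "jaw": 0.7},
  {"ax": 0, "ay": 0, "az": 0, "x": 0, "y": 0, "z": 0.018, "jaw": 0.7},
  {"ax": 0, "ay": 0, "az": 0, "x": 0, "y": 0, "z": 0, "jaw": 0.7},
  {"ax": 0, "ay": 0, "az": 0, "x": 0, "y": 0, "z": 0, "jaw": 0.2},
  {"ax": 0, "ay": 0, "az": 0, "x": 0, "y": 0, "z": 0, "jaw": 0.2},
  {"ax": 0, "ay": 0, "az": 0, "x": 0, "y": 0, "z": 0, "jaw": 0.2},
  {"ax": 0, "ay": 0, "az": 0, "x": 0, "y": 0, "z": 0, "jaw": 0.2},
  {"ax": 0, "ay": 0, "az": 0, "x": 0, "y": 0, "z": 0, "jaw": 0.2},
])

```text
clock: 9.07
position: [0.4424, -0.0725, 0.0231]
tool_rot: [-179.9, 0.2, 180.0]
force: [-0.2, -0.3, 6.7]
opening: 0.0307
grasp_force: 59.8
```

servo_tool([
  {"ax": 0, "ay": 0, "az": 0, "x": 0, "y": 0, "z": -0.03, "jaw": 0.2},
  {"ax": 0, "ay": 0, "az": 0, "x": 0, "y": 0, "z": -0.05, "jaw": 0.2},
  {"ax": 0, "ay": 0, "az": 0, "x": 0, "y": 0, "z": -0.05, "jaw": 0.2},
  {"ax": 0, "ay": 0, "az": 0, "x": -0.052, "y": 0.002, "z": 0, "jaw": 0.2},
  {"ax": 0, "ay": 0, "az": 0, "x": -0.052, "y": 0.002, "z": 0, "jaw": 0.2},
  {"ax": 0, "ay": 0, "az": 0, "x": -0.052, "y": 0.002, "z": 0, "jaw": 0.2},
  {"ax": 0, "ay": 0, "az": 0, "x": -0.05, "y": 0.002, "z": 0, "jaw": 0.2},
  {"ax": 0, "ay": 0, "az": 0, "x": 0, "y": 0, "z": 0, "jaw": 0.2},
  {"ax": 0, "ay": 0, "az": 0, "x": 0, "y": 0, "z": 0, "jaw": 0.2},
])

```text
clock: 10.2
position: [0.6467, -0.0641, 0.1513]
tool_rot: [180.0, -0.0, -180.0]
force: [0.2, -0.5, -0.3]
opening: 0.0309
grasp_force: 59.2
```

```bash
python3 - <<'E'
from m import *
s=snap('wrist','w6'); st=monitor.state(); print(st['position'],st['tool_rot'],st['opening'])
E
```

```text
[ 0.64653841 -0.0641763   0.15210419] [-1.79995442e+02  3.86646904e-02  1.79988677e+02] 0.030641876711374
```

View pics/w6.png

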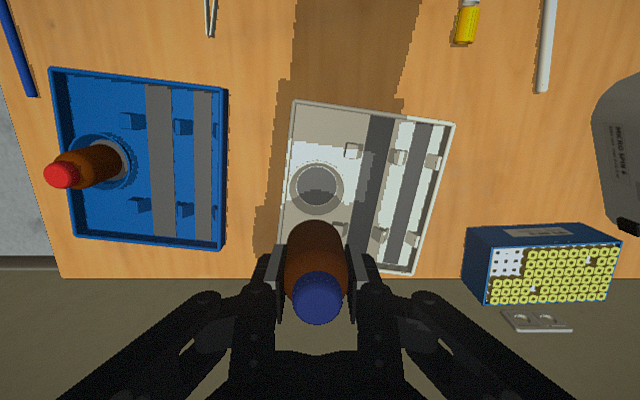

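The bottle is held upright, cap top at (318,302). The white tray corners are at (294,100), (456,122) and (414,275) with the seat mouth centre at (316,187); the blue corners are at (50,67), (228,88), (220,251) and (75,238).

```bash
python3 - <<'E'
from m import *
from scipy.optimize import least_squares
s=load('w6')
print('cap',p2w(s,318,302,.191).round(4),'seat liner',p2w(s,318,186,.004).round(4),'mouth',p2w(s,316,187,.017).round(4))
for n,c in dict(white=[((294,100),(-81,-75)),((456,122),(-81,75)),((414,275),(81,75))],blue=[((50,67),(-81,-75)),((228,88),(-81,75)),((220,251),(81,75)),((75,238),(81,-75))]).items():
    f=lambda p:np.concatenate([np.array(w2p(s,(p[0]+(np.cos(p[2])*q[0]-np.sin(p[2])*q[1])/1e3,p[1]+(np.sin(p[2])*q[0]+np.cos(p[2])*q[1])/1e3,.018)))-u for u,q in c])
    r=least_squares(f,[.63,-.2,-.1]); x=r.x; R=np.array([[np.cos(x[2]),-np.sin(x[2])],[np.sin(x[2]),np.cos(x[2])]])
    print(n,x[:2].round(4),np.degrees(x[2]).round(1),r.fun.round(1),'seat',(x[:2]+R@[0,-.042]).round(4),'wide',(x[:2]+R@[0,.011]).round(4),'nar',(x[:2]+R@[0,.052]).round(4))
E
```

```text
cap [ 0.6442 -0.064   0.191 ] seat liner [ 0.6466 -0.0626  0.004 ] mouth [ 0.644  -0.0647  0.017 ]
white [ 0.6531 -0.0217] -7.7 [-1.3 -0.7  0.8  0.4  0.6  0.7] seat [ 0.6475 -0.0633] wide [ 0.6546 -0.0108] nar [0.6601 0.0298]
blue [ 0.6253 -0.2282] -7.1 [ 0.3 -0.9 -2.2  0.9  1.7  1.4  0.5 -1.5] seat [ 0.6201 -0.2699] wide [ 0.6266 -0.2173] nar [ 0.6317 -0.1766]
```

servo_tool([
  {"ax": 0, "ay": 0, "az": 0, "x": -0.0025, "y": 0.0005, "z": 0.03, "jaw": 0.2},
  {"ax": 0, "ay": 0, "az": 0, "x": 0, "y": 0, "z": 0.04, "jaw": 0.2},
  {"ax": 0, "ay": 0, "az": 0, "x": 0, "y": 0, "z": 0.02, "jaw": 0.2},
  {"ax": 0, "ay": 0, "az": 0, "x": 0, "y": 0, "z": 0.015, "jaw": 0.2},
  {"ax": 0, "ay": 0, "az": 0, "x": 0, "y": 0, "z": 0.01, "jaw": 0.2},
  {"ax": 0, "ay": 0, "az": 0, "x": 0, "y": 0, "z": 0.008, "jaw": 0.2},
  {"ax": 0, "ay": 0, "az": 0, "x": 0, "y": 0, "z": 0, "jaw": 0.2},
  {"ax": 0, "ay": 0, "az": 0, "x": 0, "y": 0, "z": 0, "jaw": 0.2},
])

```text
clock: 11.25
position: [0.65, -0.0636, 0.029]
tool_rot: [-180.0, 0.1, -180.0]
force: [0.4, 0.1, -0.2]
opening: 0.0304
grasp_force: 59.2
```

servo_tool([
  {"ax": 0, "ay": 0, "az": 0, "x": 0, "y": 0, "z": 0.001, "jaw": 0.2},
  {"ax": 0, "ay": 0, "az": 0, "x": 0, "y": 0, "z": 0, "jaw": 0.6},
  {"ax": 0, "ay": 0, "az": 0, "x": 0, "y": 0, "z": 0, "jaw": 0.6},
  {"ax": 0, "ay": 0, "az": 0, "x": 0, "y": 0, "z": -0.02, "jaw": 0.6},
  {"ax": 0, "ay": 0, "az": 0, "x": 0, "y": 0, "z": -0.04, "jaw": 0.6},
  {"ax": 0, "ay": 0, "az": 0, "x": 0, "y": 0, "z": -0.06, "jaw": 0.6},
  {"ax": 0, "ay": 0, "az": 0, "x": 0.0512, "y": -0.0214, "z": 0, "jaw": 0.4},
  {"ax": 0, "ay": 0, "az": 0, "x": 0.0512, "y": -0.0214, "z": 0, "jaw": 0.4},
  {"ax": 0, "ay": 0, "az": 0, "x": 0.0512, "y": -0.0214, "z": 0, "jaw": 0.4},
  {"ax": 0, "ay": 0, "az": 0, "x": 0.0512, "y": -0.0214, "z": 0, "jaw": 0.4},
  {"ax": 0, "ay": 0, "az": 0.0725, "x": 0, "y": 0, "z": 0.05, "jaw": 0.4},
  {"ax": 0, "ay": 0, "az": 0, "x": 0, "y": 0, "z": 0, "jaw": 0.4},
])

```text
clock: 12.75
position: [0.4429, -0.1487, 0.096]
tool_rot: [179.9, -0.3, 171.3]
force: [0.1, -0.2, -0.2]
opening: 0.0343
grasp_force: 0.0
```

```bash
python3 - <<'E'
from m import *
s=snap('wrist','w7'); st=monitor.state(); p=st['position'];print(p,st['tool_rot'],st['opening'])
for q in [(.379,-.1366,.005),(.511,-.1578,.005),(p[0],p[1],0)]: print(w2p(s,q))
E
```

```text
[ 0.44448437 -0.14900137  0.09794693] [ 1.79972549e+02 -6.77865359e-02  1.71459650e+02] 0.03449306624942054
(np.float64(319.60554524890983), np.float64(124.83988686759461))
(np.float64(318.0129089793215), np.float64(275.56826002238853))
(np.float64(316.5137083594574), np.float64(204.346300149707))
```

View pics/w7.png

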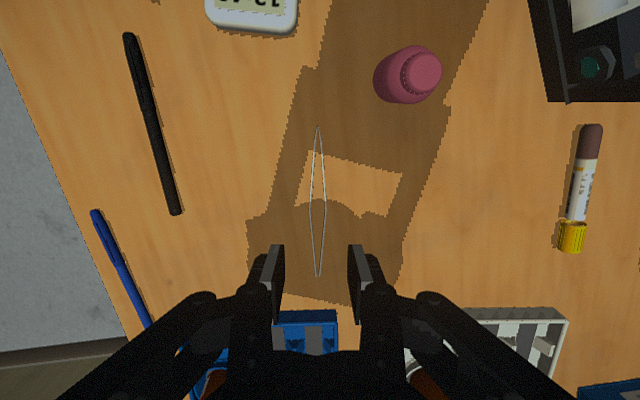

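Tweezers run from (318,127) to (317,277), centred between the fingers and aligned. I'll descend and grip.

servo_tool([
  {"ax": 0, "ay": 0, "az": 0, "x": 0, "y": 0, "z": 0.045, "jaw": 0.4},
  {"ax": 0, "ay": 0, "az": 0, "x": 0, "y": 0, "z": 0.035, "jaw": 0.4},
  {"ax": 0, "ay": 0, "az": 0, "x": 0, "y": 0, "z": 0.014, "jaw": 0.4},
  {"ax": 0, "ay": 0, "az": 0, "x": 0, "y": 0, "z": 0, "jaw": 0.4},
  {"ax": 0, "ay": 0, "az": 0, "x": 0, "y": 0, "z": 0, "jaw": 0},
  {"ax": 0, "ay": 0, "az": 0, "x": 0, "y": 0, "z": 0, "jaw": 0},
  {"ax": 0, "ay": 0, "az": 0, "x": 0, "y": 0, "z": 0, "jaw": 0},
  {"ax": 0, "ay": 0, "az": 0, "x": 0, "y": 0, "z": 0, "jaw": 0},
  {"ax": 0, "ay": 0, "az": 0, "x": 0, "y": 0, "z": 0, "jaw": 0},
])

```text
clock: 13.92
position: [0.4463, -0.1497, 0.0055]
tool_rot: [-180.0, 0.2, 171.3]
force: [-1.5, -0.1, 6.7]
opening: 0.0103
grasp_force: 58.7
```

servo_tool([
  {"ax": 0, "ay": 0, "az": 0, "x": 0, "y": 0, "z": -0.03, "jaw": 0},
  {"ax": 0, "ay": 0, "az": 0, "x": 0, "y": 0, "z": -0.05, "jaw": 0},
  {"ax": 0, "ay": 0, "az": 0, "x": 0, "y": 0, "z": -0.05, "jaw": 0},
  {"ax": 0, "ay": 0, "az": 0, "x": -0.0374, "y": 0.0415, "z": 0, "jaw": 0},
  {"ax": 0, "ay": 0, "az": 0, "x": -0.0374, "y": 0.0415, "z": 0, "jaw": 0},
  {"ax": 0, "ay": 0, "az": 0, "x": -0.0374, "y": 0.0415, "z": 0, "jaw": 0},
  {"ax": 0, "ay": 0, "az": 0, "x": -0.0374, "y": 0.0415, "z": 0, "jaw": 0},
  {"ax": 0, "ay": 0, "az": 0, "x": -0.0374, "y": 0.0415, "z": 0, "jaw": 0},
  {"ax": 0, "ay": 0, "az": -0.006, "x": 0, "y": 0, "z": 0.04, "jaw": 0},
  {"ax": 0, "ay": 0, "az": 0, "x": 0, "y": 0, "z": 0, "jaw": 0},
  {"ax": 0, "ay": 0, "az": 0, "x": 0, "y": 0, "z": 0, "jaw": 0},
])

```text
clock: 15.3
position: [0.6612, 0.0272, 0.0951]
tool_rot: [180.0, 0.1, 172.0]
force: [-0.2, -0.6, 0.1]
opening: 0.0098
grasp_force: 58.7
```

```bash
python3 - <<'E'
from m import *
s=snap('wrist','w8'); t=snap('side','s8'); st=monitor.state(); p=st['position'];print(p,st['tool_rot'],st['opening'],st['grasp_force'])
o=np.zeros((600,640,3),np.uint8); o[:360]=s['pixels'][40:]; o[360:600,:]=cv2.resize(t['pixels'][160:310,240:640],(640,240)); cv2.imwrite('pics/mix8.png',o[:,:,::-1])
for q in [(.6607,.0302,.004),(.647,-.0635,.062)]: print(w2p(s,q))
E
```

```text
[0.66173794 0.02708518 0.0960318 ] [179.9667159    0.20423498 171.96631272] 0.010029363187499042 58.715282678604126
(np.float64(320.22350849316973), np.float64(202.75456203104466))
(np.float64(176.18280100427774), np.float64(231.2328508445563))
```

View pics/mix8.png

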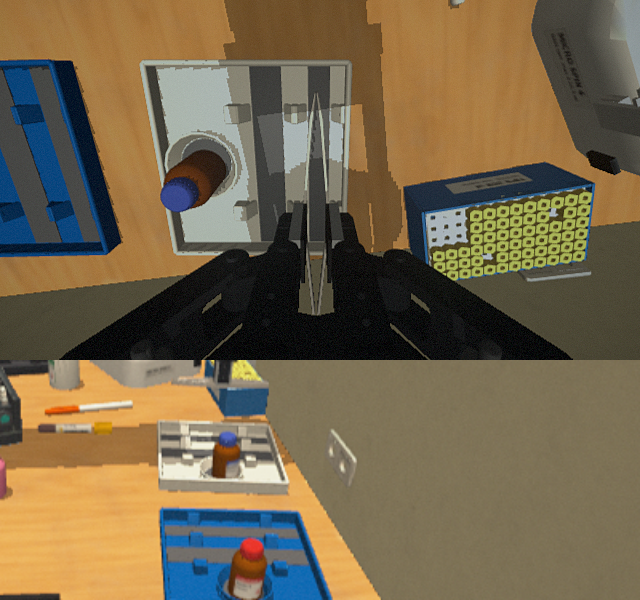

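Blue bottle seated; the tweezers (317,132)–(317,354) line up with the narrow liner. Lowering.

servo_tool([
  {"ax": 0, "ay": 0, "az": 0, "x": 0, "y": 0, "z": 0.04, "jaw": 0},
  {"ax": 0, "ay": 0, "az": 0, "x": 0, "y": 0, "z": 0.02, "jaw": 0},
  {"ax": 0, "ay": 0, "az": 0, "x": 0, "y": 0, "z": 0.01, "jaw": 0},
  {"ax": 0, "ay": 0, "az": 0, "x": 0, "y": 0, "z": 0.006, "jaw": 0},
  {"ax": 0, "ay": 0, "az": 0, "x": 0, "y": 0, "z": 0.006, "jaw": 0},
  {"ax": 0, "ay": 0, "az": 0, "x": 0, "y": 0, "z": 0, "jaw": 0},
  {"ax": 0, "ay": 0, "az": 0, "x": 0, "y": 0, "z": 0, "jaw": 0},
])

```text
clock: 16.27
position: [0.6614, 0.0277, 0.0119]
tool_rot: [180.0, 0.1, 172.0]
force: [-0.2, -0.5, -0.4]
opening: 0.01
grasp_force: 58.7
```

servo_tool([
  {"ax": 0, "ay": 0, "az": 0, "x": 0, "y": 0, "z": 0.0015, "jaw": 0},
  {"ax": 0, "ay": 0, "az": 0, "x": 0, "y": 0, "z": 0, "jaw": 0},
  {"ax": 0, "ay": 0, "az": 0, "x": 0, "y": 0, "z": 0, "jaw": 0.18},
  {"ax": 0, "ay": 0, "az": 0, "x": 0, "y": 0, "z": 0, "jaw": 0.18},
  {"ax": 0, "ay": 0, "az": 0, "x": 0, "y": 0, "z": -0.01, "jaw": 0.18},
  {"ax": 0, "ay": 0, "az": 0, "x": 0, "y": 0, "z": -0.04, "jaw": 0.18},
  {"ax": 0, "ay": 0, "az": 0, "x": 0, "y": 0, "z": -0.06, "jaw": 0.3},
  {"ax": 0, "ay": 0, "az": 0, "x": 0, "y": 0, "z": 0, "jaw": 0.4},
  {"ax": 0, "ay": 0, "az": 0, "x": 0, "y": 0, "z": 0, "jaw": 0.4},
])

```text
clock: 17.4
position: [0.661, 0.0276, 0.1203]
tool_rot: [180.0, 0.0, 172.0]
force: [-0.4, 0.0, -0.4]
opening: 0.0342
grasp_force: 0.0
```

```bash
python3 - <<'E'
from m import *
s=snap('wrist','w9'); t=snap('side','s9'); st=monitor.state(); p=st['position'];print(p,st['tool_rot'],st['opening'],st['grasp_force'])
o=np.zeros((600,640,3),np.uint8); o[:360]=s['pixels'][40:]; o[360:600,:]=cv2.resize(t['pixels'][160:310,240:640],(640,240)); cv2.imwrite('pics/mix9.png',o[:,:,::-1])
R=np.array([[np.cos(.136),np.sin(.136)],[-np.sin(.136),np.cos(.136)]])
c=np.array([.6531,-.0217]);
for x in(-.0665,.0665): print('exp end',w2p(s,np.r_[c+R@[x,.052],.008]))
E
```

```text
[0.66023997 0.02765108 0.11817042] [-1.79984423e+02 -1.59474476e-01  1.72017055e+02] 0.034182620574329164 0.0
exp end (np.float64(318.83225502507696), np.float64(119.1471309132409))
exp end (np.float64(318.966479552987), np.float64(259.78651052439875))
```

View pics/mix9.png

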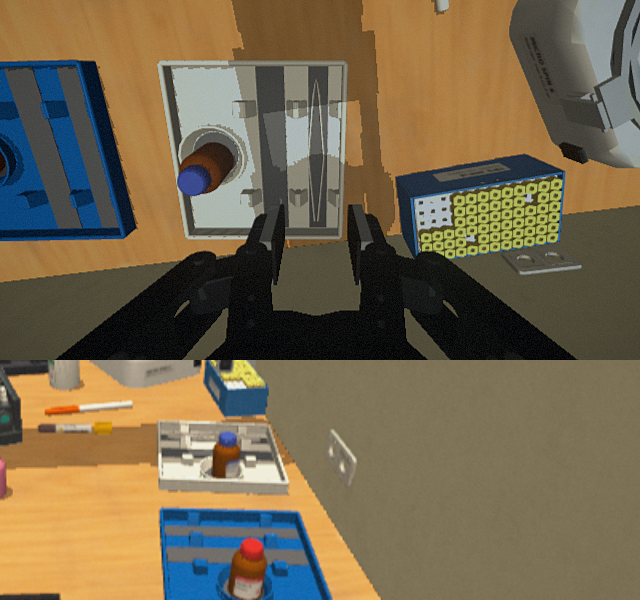

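Tweezers ends at (317,119)/(317,263) against predicted 119/260: placed well. Tube next, using w7 to refine it.

```bash
python3 - <<'E'
from m import *
s=load('w7')
a=p2w(s,592,125,.013);b=p2w(s,570,252,.013);print('w7',a,b,(a+b)/2,np.degrees(np.arctan2(*(b-a)[1::-1])))
s=load('w2');print('w2',p2w(s,393,144,.013),p2w(s,386,175,.013),p2w(s,391,175,.013))
# contrast crop t4 tube
t=load('top0')
a=p2w(t,190+257/2.85,90+405/2.85,.013);b=p2w(t,190+265/2.85,90+290/2.85,.013);print('t',a,b,(a+b)/2,np.degrees(np.arctan2(*(b-a)[1::-1])))
ends('top0',dict(ty=(272,186,292,206,'yellow'),tw=(272,196,292,228,'white')),dict(ty=.013,tw=.013))
ends('w7',dict(tw=(555,150,610,225,'white'),ty=(555,215,592,258,'yellow')),dict(ty=.013,tw=.013))
E
```

```text
w7 [0.40947124 0.06426355 0.013     ] [0.51597139 0.06017934 0.013     ] [0.46272132 0.06222144 0.013     ] -2.196178122130958
w2 [0.4096769  0.06643267 0.013     ] [0.43610474 0.06255325 0.013     ] [0.43610284 0.06686033 0.013     ]
t [0.4114671  0.06821238 0.013     ] [0.51679217 0.06308928 0.013     ] [0.46412963 0.06565083 0.013     ] -2.784717948458482
ty 83 mean [0.5048 0.065 ] yaw -4.4 len 0.03 w 0.021 mid [0.5045 0.0651] rect [504.2  65.3]
tw 74 mean [0.4621 0.0665] yaw -5.0 len 0.05 w 0.011 mid [0.4622 0.0665] rect [462.2  66.2]
tw 639 mean [0.4607 0.0646] yaw -4.7 len 0.051 w 0.011 mid [0.4613 0.0645] rect [461.3  64.4]
ty 342 mean [0.5046 0.0643] yaw -6.7 len 0.027 w 0.016 mid [0.5041 0.0644] rect [504.4  65.8]
```

```bash
python3 - <<'E'
from m import *
from scipy.optimize import least_squares
def tri(obs):
    r=least_squares(lambda p:np.concatenate([np.array(w2p(load(f),p))-uv for f,uv in obs]),[.38,.05,.05]); return r.x.round(3),r.fun.round(1)
print(tri([('w2',(363,120)),('w7',(566,103))]), tri([('w2',(340,45)),('w7',(549,100))]))
print(p2w(load('w2'),363,120,0),p2w(load('w2'),363,120,.06),p2w(load('w2'),640,40,.0),p2w(load('w2'),640,40,.06))
print(p2w(load('top0'),292,241,.0),p2w(load('top0'),292,241,.06),p2w(load('top0'),257,242,.2))
E
```

```text
(array([0.39 , 0.04 , 0.017]), array([ 0. , -0.2,  0. ,  0.1])) (array([0.363, 0.017, 0.028]), array([ -4.2,  37.8,  -1.8, -33.8]))
[0.39095852 0.04249145 0.        ] [0.38823665 0.03308323 0.06      ] [0.32955111 0.25910298 0.        ] [0.34100194 0.19970126 0.06      ]
[0.38989289 0.03842211 0.        ] [0.38533305 0.03478332 0.06      ] [0.37241492 0.09879795 0.2       ]
```

servo_tool([
  {"ax": 0, "ay": 0, "az": 0, "x": 0.0502, "y": 0.0024, "z": 0, "jaw": 0.4},
  {"ax": 0, "ay": 0, "az": 0, "x": 0.0502, "y": 0.0024, "z": 0, "jaw": 0.4},
  {"ax": 0, "ay": 0, "az": 0, "x": 0.0502, "y": 0.0024, "z": 0, "jaw": 0.4},
  {"ax": 0, "ay": 0, "az": 0, "x": 0.0502, "y": 0.0024, "z": 0, "jaw": 0.4},
  {"ax": 0, "ay": 0, "az": -0.0375, "x": 0, "y": 0, "z": 0, "jaw": 0.4},
  {"ax": 0, "ay": 0, "az": 0, "x": 0, "y": 0, "z": 0, "jaw": 0.4},
])

```text
clock: 18.25
position: [0.4629, 0.0651, 0.1191]
tool_rot: [-180.0, -0.1, 176.5]
force: [-0.3, 0.3, 0.1]
opening: 0.0342
grasp_force: 0.0
```

```bash
python3 - <<'E'
from m import *
s=snap('wrist','w10'); t=snap('side','s10'); st=monitor.state(); p=st['position'];print(p,st['tool_rot'],st['joint_pos'].round(1))
ends('w10',dict(tw=(270,120,360,250,'white'),ty=(270,200,360,300,'yellow')),dict(ty=.013,tw=.013))
o=np.zeros((600,640,3),np.uint8); o[:300]=s['pixels'][:300]; o[300:600,:]=cv2.resize(t['pixels'][30:230,0:427],(640,300)); cv2.imwrite('pics/mix10.png',o[:,:,::-1])
E
```

```text
[0.46362535 0.0649641  0.11935291] [ 1.79999817e+02 -4.52326011e-02  1.76423926e+02] [  3.5  -2.4  98.6   0.   83.8 -83. ]
tw 284 mean [0.4492 0.0661] yaw -5.1 len 0.05 w 0.011 mid [0.461 0.065] rect [461.   65.5]
ty 113 mean [0.5624 0.0398] yaw -80.6 len 0.023 w 0.011 mid [0.5623 0.0403] rect [561.9  39.8]
```

View pics/mix10.png

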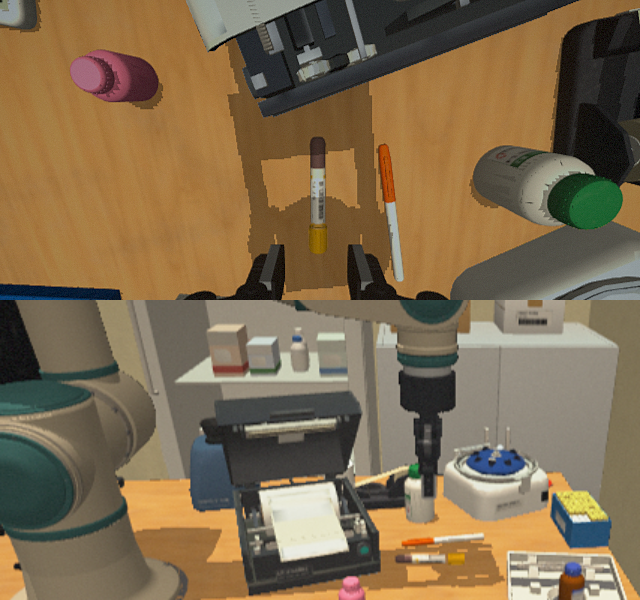

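The tube (317,137)–(318,252) is centred between the fingers and aligned, and the printer lid is clear of the gripper in the side view.

servo_tool([
  {"ax": 0, "ay": 0, "az": 0, "x": 0, "y": 0, "z": 0.05, "jaw": 0.4},
  {"ax": 0, "ay": 0, "az": 0, "x": 0, "y": 0, "z": 0.045, "jaw": 0.4},
  {"ax": 0, "ay": 0, "az": 0, "x": 0, "y": 0, "z": 0.0185, "jaw": 0.4},
  {"ax": 0, "ay": 0, "az": 0, "x": 0, "y": 0, "z": 0, "jaw": 0.4},
  {"ax": 0, "ay": 0, "az": 0, "x": 0, "y": 0, "z": 0, "jaw": 0},
  {"ax": 0, "ay": 0, "az": 0, "x": 0, "y": 0, "z": 0, "jaw": 0},
  {"ax": 0, "ay": 0, "az": 0, "x": 0, "y": 0, "z": 0, "jaw": 0},
  {"ax": 0, "ay": 0, "az": 0, "x": 0, "y": 0, "z": 0, "jaw": 0},
])

```text
clock: 19.35
position: [0.4644, 0.0651, 0.0074]
tool_rot: [180.0, 0.1, 176.5]
force: [0.0, 0.2, 5.3]
opening: 0.0152
grasp_force: 61.1
```

servo_tool([
  {"ax": 0, "ay": 0, "az": 0, "x": 0, "y": 0, "z": -0.04, "jaw": 0},
  {"ax": 0, "ay": 0, "az": 0, "x": 0, "y": 0, "z": -0.05, "jaw": 0},
  {"ax": 0, "ay": 0, "az": 0, "x": 0, "y": 0, "z": -0.04, "jaw": 0},
  {"ax": 0, "ay": 0, "az": 0, "x": -0.03, "y": -0.0455, "z": 0, "jaw": 0},
  {"ax": 0, "ay": 0, "az": 0, "x": -0.03, "y": -0.0455, "z": 0, "jaw": 0},
  {"ax": 0, "ay": 0, "az": 0, "x": -0.03, "y": -0.0455, "z": 0, "jaw": 0},
  {"ax": 0, "ay": 0, "az": 0, "x": -0.03, "y": -0.0455, "z": 0, "jaw": 0},
  {"ax": 0, "ay": 0, "az": 0, "x": -0.03, "y": -0.0455, "z": 0, "jaw": 0},
  {"ax": 0, "ay": 0, "az": 0, "x": -0.03, "y": -0.0455, "z": 0, "jaw": 0},
  {"ax": 0, "ay": 0, "az": 0.028, "x": 0, "y": 0, "z": 0.02, "jaw": 0},
  {"ax": 0, "ay": 0, "az": 0, "x": 0, "y": 0, "z": 0, "jaw": 0},
  {"ax": 0, "ay": 0, "az": 0, "x": 0, "y": 0, "z": 0, "jaw": 0},
])

```text
clock: 20.85
position: [0.6266, -0.2179, 0.117]
tool_rot: [180.0, 0.0, 173.3]
force: [-0.0, 0.3, 0.4]
opening: 0.0155
grasp_force: 60.3
```

```bash
python3 - <<'E'
from m import *
s=snap('wrist','w11'); st=monitor.state(); p=st['position'];print(p,st['tool_rot'],st['opening'],st['grasp_force'])
for q in [(.627,-.2185,.004),(.6317,-.178,.004)]: print(w2p(s,q))
E
```

```text
[ 0.62686503 -0.21786202  0.11754694] [-1.79984693e+02  8.20628387e-02  1.73254865e+02] 0.015488102686508451 60.33149242401123
(np.float64(316.03555554308434), np.float64(196.55273918676343))
(np.float64(360.7516915193134), np.float64(196.4162410474816))
```

View pics/w11.png

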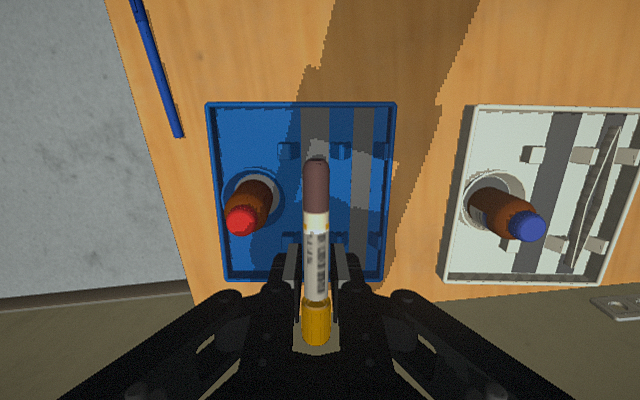

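The tube is aligned over the wide liner (x≈316). Lowering and releasing.

servo_tool([
  {"ax": 0, "ay": 0, "az": 0, "x": 0, "y": 0, "z": 0.05, "jaw": 0},
  {"ax": 0, "ay": 0, "az": 0, "x": 0, "y": 0, "z": 0.025, "jaw": 0},
  {"ax": 0, "ay": 0, "az": 0, "x": 0, "y": 0, "z": 0.015, "jaw": 0},
  {"ax": 0, "ay": 0, "az": 0, "x": 0, "y": 0, "z": 0.008, "jaw": 0},
  {"ax": 0, "ay": 0, "az": 0, "x": 0, "y": 0, "z": 0.006, "jaw": 0},
  {"ax": 0, "ay": 0, "az": 0, "x": 0, "y": 0, "z": 0, "jaw": 0},
  {"ax": 0, "ay": 0, "az": 0, "x": 0, "y": 0, "z": 0, "jaw": 0},
])

```text
clock: 21.78
position: [0.6271, -0.2185, 0.0132]
tool_rot: [-180.0, 0.1, 173.2]
force: [0.2, -0.0, -0.9]
opening: 0.0154
grasp_force: 60.3
```

servo_tool([
  {"ax": 0, "ay": 0, "az": 0, "x": 0, "y": 0, "z": 0.0015, "jaw": 0},
  {"ax": 0, "ay": 0, "az": 0, "x": 0, "y": 0, "z": 0, "jaw": 0.3},
  {"ax": 0, "ay": 0, "az": 0, "x": 0, "y": 0, "z": 0, "jaw": 0.3},
  {"ax": 0, "ay": 0, "az": 0, "x": 0, "y": 0, "z": -0.01, "jaw": 0.3},
  {"ax": 0, "ay": 0, "az": 0, "x": 0, "y": 0, "z": -0.05, "jaw": 0.3},
  {"ax": 0, "ay": 0, "az": 0, "x": 0, "y": 0, "z": -0.06, "jaw": 0.3},
])

```text
clock: 22.52
position: [0.6259, -0.2181, 0.1316]
tool_rot: [180.0, -0.1, 173.2]
force: [0.7, -0.8, -0.1]
opening: 0.0258
grasp_force: 0.0
```

servo_tool([
  {"ax": 0, "ay": 0, "az": 0, "x": 0.0255, "y": 0.0476, "z": 0, "jaw": 0.3},
  {"ax": 0, "ay": 0, "az": 0, "x": 0.0255, "y": 0.0476, "z": 0, "jaw": 0.3},
  {"ax": 0, "ay": 0, "az": 0, "x": 0.0255, "y": 0.0476, "z": 0, "jaw": 0.4},
  {"ax": 0, "ay": 0, "az": 0, "x": 0.0255, "y": 0.0476, "z": 0, "jaw": 0.4},
  {"ax": 0, "ay": 0, "az": 0, "x": 0.0255, "y": 0.0476, "z": 0, "jaw": 0.4},
  {"ax": 0, "ay": 0, "az": 0, "x": 0.0255, "y": 0.0476, "z": 0, "jaw": 0.4},
  {"ax": 0, "ay": 0, "az": 0, "x": 0.0255, "y": 0.0476, "z": 0, "jaw": 0.4},
  {"ax": 0, "ay": 0, "az": -0.0602, "x": 0, "y": 0, "z": 0, "jaw": 0.4},
  {"ax": 0, "ay": 0, "az": -0.0602, "x": 0, "y": 0, "z": 0, "jaw": 0.4},
  {"ax": 0, "ay": 0, "az": 0, "x": 0, "y": 0, "z": 0, "jaw": 0.4},
  {"ax": 0, "ay": 0, "az": 0, "x": 0, "y": 0, "z": 0, "jaw": 0.4},
])

```text
clock: 23.9
position: [0.4892, 0.1336, 0.1312]
tool_rot: [180.0, 0.0, -172.5]
force: [-0.8, 0.1, 0.2]
opening: 0.034
grasp_force: 0.0
```

```bash
python3 - <<'E'
from m import *
s=snap('wrist','w12'); t=snap('side','s12'); st=monitor.state(); p=st['position'];print(p,st['tool_rot'],st['opening'])
o=np.zeros((600,640,3),np.uint8); o[:330]=s['pixels'][:330]; o[330:600,:]=cv2.resize(t['pixels'][170:339,200:600],(640,270)); cv2.imwrite('pics/mix12.png',o[:,:,::-1])
ends('w12',dict(mo=(295,100,340,220,'orange'),mw=(295,170,340,290,'white')),dict(mo=.009,mw=.009))
E
```

```text
[0.48915497 0.13352507 0.13100252] [ 1.79994637e+02  1.82421660e-02 -1.72503103e+02] 0.034271682926101936
mo 213 mean [0.4598 0.1303] yaw 5.1 len 0.023 w 0.008 mid [0.4593 0.1302] rect [459.3 130.1]
mw 207 mean [0.4838 0.1333] yaw 7.6 len 0.044 w 0.008 mid [0.4933 0.1345] rect [493.3 134.5]
```

View pics/mix12.png

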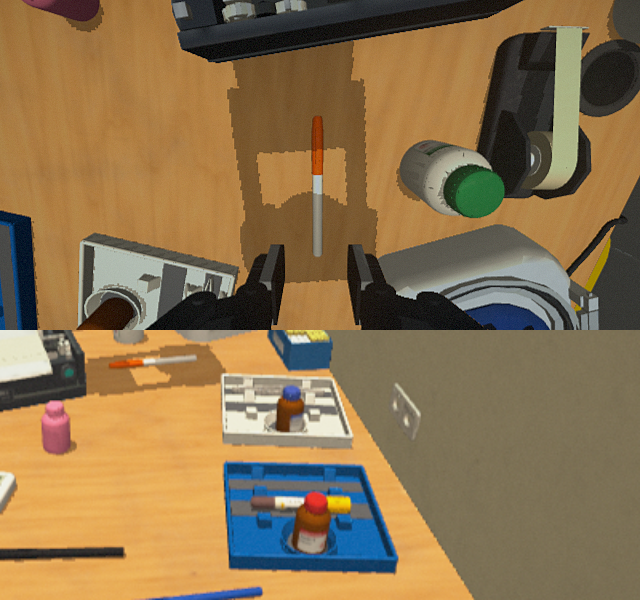

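The tube lies in the wide channel (side inset (300,503)) and the marker (317,115)–(318,257) is centred. I'll check centrifuge clearance before descending.

```bash
python3 - <<'E'
from m import *
for f,uvs in dict(w12=[(380,262),(470,228),(545,228)],w10=[(450,295),(480,265),(540,243)],top0=[(229,175),(226,160),(215,190),(195,195)],w2=[(503,300),(520,275),(560,255)]).items():
    for uv in uvs: print(f,uv,[p2w(load(f),*uv,z)[:2].round(3).tolist() for z in (0,.05,.1)])
E
```

```text
w12 (380, 262) [[0.559, 0.21], [0.531, 0.194], [0.504, 0.178]]
w12 (470, 228) [[0.508, 0.293], [0.49, 0.262], [0.472, 0.23]]
w12 (545, 228) [[0.499, 0.368], [0.482, 0.323], [0.466, 0.278]]
w10 (450, 295) [[0.582, 0.198], [0.544, 0.173], [0.505, 0.149]]
w10 (480, 265) [[0.548, 0.225], [0.516, 0.195], [0.484, 0.166]]
w10 (540, 243) [[0.527, 0.282], [0.499, 0.241], [0.471, 0.2]]
top0 (229, 175) [[0.565, 0.209], [0.552, 0.198], [0.54, 0.186]]
top0 (226, 160) [[0.606, 0.219], [0.592, 0.207], [0.577, 0.195]]
top0 (215, 190) [[0.524, 0.244], [0.513, 0.231], [0.503, 0.218]]
top0 (195, 195) [[0.51, 0.296], [0.5, 0.28], [0.491, 0.265]]
w2 (503, 300) [[0.573, 0.198], [0.536, 0.16], [0.498, 0.123]]
w2 (520, 275) [[0.543, 0.21], [0.511, 0.17], [0.48, 0.13]]
w2 (560, 255) [[0.52, 0.244], [0.493, 0.198], [0.466, 0.151]]
```

servo_tool([
  {"ax": 0, "ay": 0, "az": 0, "x": 0.012, "y": 0, "z": 0.04, "jaw": 0.4},
  {"ax": 0, "ay": 0, "az": 0, "x": 0, "y": 0, "z": 0.045, "jaw": 0.4},
  {"ax": 0, "ay": 0, "az": 0, "x": 0, "y": 0, "z": 0.03, "jaw": 0.4},
  {"ax": 0, "ay": 0, "az": 0, "x": 0, "y": 0, "z": 0.012, "jaw": 0.4},
  {"ax": 0, "ay": 0, "az": 0, "x": 0, "y": 0, "z": 0, "jaw": 0.4},
  {"ax": 0, "ay": 0, "az": 0, "x": 0, "y": 0, "z": 0, "jaw": 0},
  {"ax": 0, "ay": 0, "az": 0, "x": 0, "y": 0, "z": 0, "jaw": 0},
  {"ax": 0, "ay": 0, "az": 0, "x": 0, "y": 0, "z": 0, "jaw": 0},
  {"ax": 0, "ay": 0, "az": 0, "x": 0, "y": 0, "z": 0, "jaw": 0},
])

```text
clock: 25.12
position: [0.4784, 0.1323, 0.0056]
tool_rot: [180.0, 0.2, -172.4]
force: [-1.3, -0.7, 6.4]
opening: 0.0081
grasp_force: 59.2
```

servo_tool([
  {"ax": 0, "ay": 0, "az": 0, "x": 0, "y": 0, "z": -0.03, "jaw": 0},
  {"ax": 0, "ay": 0, "az": 0, "x": 0, "y": 0, "z": -0.05, "jaw": 0},
  {"ax": 0, "ay": 0, "az": 0, "x": 0, "y": 0, "z": -0.05, "jaw": 0},
  {"ax": 0, "ay": 0, "az": 0, "x": -0.017, "y": -0.0544, "z": 0, "jaw": 0},
  {"ax": 0, "ay": 0, "az": 0, "x": -0.017, "y": -0.0544, "z": 0, "jaw": 0},
  {"ax": 0, "ay": 0, "az": 0, "x": -0.017, "y": -0.0544, "z": 0, "jaw": 0},
  {"ax": 0, "ay": 0, "az": 0, "x": -0.017, "y": -0.0544, "z": 0, "jaw": 0},
  {"ax": 0, "ay": 0, "az": 0, "x": -0.017, "y": -0.0544, "z": 0, "jaw": 0},
  {"ax": 0, "ay": 0, "az": 0, "x": -0.017, "y": -0.0544, "z": 0, "jaw": 0},
  {"ax": 0, "ay": 0, "az": 0.0605, "x": 0, "y": 0, "z": 0.01, "jaw": 0},
  {"ax": 0, "ay": 0, "az": 0.0605, "x": 0, "y": 0, "z": 0.01, "jaw": 0},
  {"ax": 0, "ay": 0, "az": 0, "x": 0, "y": 0, "z": 0, "jaw": 0},
])

```text
clock: 26.62
position: [0.621, -0.1779, 0.113]
tool_rot: [180.0, -0.1, 173.1]
force: [0.7, 0.4, 0.7]
opening: 0.0077
grasp_force: 58.8
```

```bash
python3 - <<'E'
from m import *
s=snap('wrist','w13'); st=monitor.state(); p=st['position'];print(p,st['tool_rot'],st['opening'],st['grasp_force'])
for q in [(.632,-.1775,.004),(.6104,-.178,.1)]: print(w2p(s,q))
E
```

```text
[ 0.62138769 -0.17785108  0.11388485] [ 1.79991024e+02 -1.42868592e-02  1.73234165e+02] 0.007896918877927855 58.772791028022766
(np.float64(318.508505126158), np.float64(208.97035468158447))
(np.float64(314.8209194170661), np.float64(231.26026725047535))
```

View pics/w13.png

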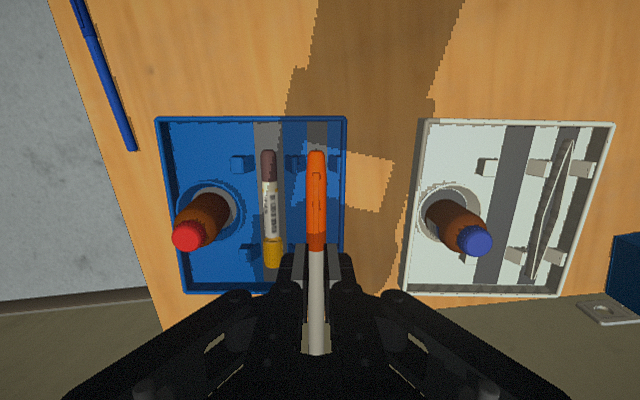

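The tube sits in its channel; the marker (316,150)–(316,354) is aligned with the narrow liner at x≈318.

```bash
python3 - <<'E'
from m import *
s=load('w13'); a=p2w(s,316,150,.116);b=p2w(s,316,354,.116); print(a,b,(a+b)/2,np.hypot(*(b-a)[:2]))
E
```

```text
[ 0.56166064 -0.17143381  0.116     ] [ 0.68360969 -0.18620282  0.116     ] [ 0.62263516 -0.17881831  0.116     ] 0.1228401205232881
```

servo_tool([
  {"ax": 0, "ay": 0, "az": 0, "x": 0, "y": 0, "z": 0.05, "jaw": 0},
  {"ax": 0, "ay": 0, "az": 0, "x": 0, "y": 0, "z": 0.025, "jaw": 0},
  {"ax": 0, "ay": 0, "az": 0, "x": 0, "y": 0, "z": 0, "jaw": 0},
  {"ax": 0, "ay": 0, "az": 0, "x": 0, "y": 0, "z": 0, "jaw": 0},
])

```text
clock: 27.18
position: [0.6226, -0.1782, 0.0411]
tool_rot: [-180.0, 0.2, 173.2]
force: [0.2, 0.2, 1.4]
opening: 0.008
grasp_force: 58.8
```

servo_tool([
  {"ax": 0, "ay": 0, "az": 0, "x": 0, "y": 0, "z": 0.015, "jaw": 0},
  {"ax": 0, "ay": 0, "az": 0, "x": 0, "y": 0, "z": 0.009, "jaw": 0},
  {"ax": 0, "ay": 0, "az": 0, "x": 0, "y": 0, "z": 0.006, "jaw": 0},
  {"ax": 0, "ay": 0, "az": 0, "x": 0, "y": 0, "z": 0, "jaw": 0},
  {"ax": 0, "ay": 0, "az": 0, "x": 0, "y": 0, "z": 0, "jaw": 0},
])

```text
clock: 27.8
position: [0.6215, -0.1779, 0.0096]
tool_rot: [180.0, -0.0, 173.1]
force: [-3.4, 1.4, 5.8]
opening: 0.0077
grasp_force: 59.5
```

Light contact with the floor. I'll release narrowly and rise.

servo_tool([
  {"ax": 0, "ay": 0, "az": 0, "x": 0, "y": 0, "z": 0, "jaw": 0.16},
  {"ax": 0, "ay": 0, "az": 0, "x": 0, "y": 0, "z": 0, "jaw": 0.16},
  {"ax": 0, "ay": 0, "az": 0, "x": 0, "y": 0, "z": -0.01, "jaw": 0.16},
  {"ax": 0, "ay": 0, "az": 0, "x": 0, "y": 0, "z": -0.04, "jaw": 0.16},
  {"ax": 0, "ay": 0, "az": 0, "x": 0, "y": 0, "z": -0.06, "jaw": 0.2},
  {"ax": 0, "ay": 0, "az": 0, "x": 0.03, "y": 0.02, "z": -0.05, "jaw": 0.4},
  {"ax": 0, "ay": 0, "az": 0, "x": 0.03, "y": 0.02, "z": -0.05, "jaw": 0.4},
  {"ax": 0, "ay": 0, "az": 0, "x": 0, "y": 0, "z": 0, "jaw": 0.4},
  {"ax": 0, "ay": 0, "az": 0, "x": 0, "y": 0, "z": 0, "jaw": 0.4},
])

```text
clock: 28.92
position: [0.5666, -0.131, 0.2188]
tool_rot: [-180.0, 0.0, 173.1]
force: [-0.3, 0.5, -0.2]
opening: 0.0342
grasp_force: 0.0
```

```bash
python3 - <<'E'
from m import *
s=snap('wrist','w14'); t=snap('side','s14'); st=monitor.state(); p=st['position'];print(p,st['tool_rot'])
for n,c,a in (('blue',(.626,-.2295),-6.9),('white',(.653,-.0217),-7.8)):
    a=np.radians(a);R=np.array([[np.cos(a),-np.sin(a)],[np.sin(a),np.cos(a)]])
    for q in [(-.069,.052,.014),(.069,.052,.014),(-.0535,.011,.016),(.0535,.011,.016),(0,-.042,.066)]: print(n,q,np.round(w2p(s,np.r_[c+R@q[:2],q[2]]),0))
o=np.zeros((600,640,3),np.uint8); o[:330]=s['pixels'][:330]; o[330:600,:]=cv2.resize(t['pixels'][170:339,200:600],(640,270)); cv2.imwrite('pics/mix14.png',o[:,:,::-1])
E
```

```text
[ 0.56638794 -0.1311903   0.21700129] [ 1.79970589e+02 -1.68943052e-01  1.73065361e+02]
blue (-0.069, 0.052, 0.014) [285. 174.]
blue (0.069, 0.052, 0.014) [288. 274.]
blue (-0.0535, 0.011, 0.016) [251. 187.]
blue (0.0535, 0.011, 0.016) [257. 264.]
blue (0, -0.042, 0.066) [198. 246.]
white (-0.069, 0.052, 0.014) [458. 176.]
white (0.069, 0.052, 0.014) [441. 275.]
white (-0.0535, 0.011, 0.016) [423. 189.]
white (0.0535, 0.011, 0.016) [413. 266.]
white (0, -0.042, 0.066) [385. 247.]
```

View pics/mix14.png

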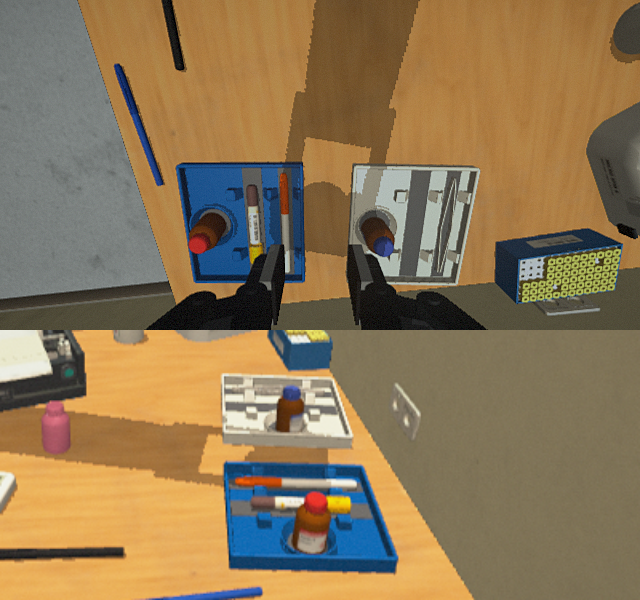

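Everything is seated: marker ends at (284,170)/(288,273), tube end at (252,184), tweezers at (449,177)–(440,275), both bottles upright. All are within a few millimetres of nominal, and the robot is clear.

```bash
python3 -c "
from h import *
print(ctrl.finish_job())"
```

```text
the job is handed in; nothing more can be done
None
```

Both kits are made up as specified and the job was handed in at about 29 s; the last pictures show all five items seated within a few millimetres, and the hand-in call returned no verdict.

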